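# Set the root gap of a butt joint and hold it for tacking

### The job

Set up the butt joint in the blue jig for tacking: draw the red knob out until the slide clicks into its stop, stand the brass spacer upright in the gap, down on the backing strip where no tack weld makes the gap too narrow for it, and let go of it. Then push the knob home so that the spacer is nipped flush between the two steel plates, and finish while still holding the knob firmly pushed. Leave the blue tin, the pliers and the piece of angle iron where they are.

Things in the scene. Friction and masses are not known exactly. Their poses are not given: they have to be found in the camera images.
- jig: Blue welding fit-up jig fixed to the bench, base 186 x 186 x 12 mm. Origin on the bench under the fixed plate's robot-side edge, midway along it; x across the joint away from the robot (the knob pulls along -x), y along the joint, z up. Top of the 30 mm wide backing strip is 18 mm above the bench, plate tops 30 mm. The rod's bearing, 87 to 101 mm towards -x, is 72 mm high with its plunger.
- fixed_plate: Fixed bare-steel plate 50 x 150 x 12 mm (x, y, z). Origin at the bottom middle of its joint edge, on the backing strip, 18 mm above the bench; axes as the jig; it extends to +x. Straps with bolts hold both plates near their ends: more than 48 mm from the middle along the joint, more than 35 mm back from the plate's joint edge, up to 46 mm above the bench.
- moving_plate: Moving bare-steel plate 50 x 150 x 12 mm clamped on the slide. Origin at the bottom middle of its joint edge; axes as the jig; the plate extends to -x. The gap lies between its origin and that of the fixed plate. Behind it, 50 to 64 mm from its joint edge, the slide's back wall stands 42 mm above the bench, 56 mm over its middle 44 mm.
- slide (a joint): Travel in m of the slide with moving plate and knob: 0 fully in, 0.0105 fully out at its stop and detent. Gap = 9 mm + this value: 12 mm at 0.003, 19.5 mm fully out. Starts at 0 to 0.002. Friction 2 N holds it where it is left; the detent snaps it outwards over the last 2 mm. Pushing it in takes about 7 N at first, 3 N further in; 10 N at the knob then nips the spacer well.
- knob: Red round knob, 32 mm diameter, 28 mm long, axis level along the jig's x, on a 12 mm rod. Origin at its centre, 42 mm above the bench, 126 mm towards -x from the jig's origin when fully in; only the bench is below it. The rod's bearing is then 11 mm from the knob's face. Can be gripped from above across its diameter (fingers closing along the jig's y).
- tacks: Two weld beads 20 mm long on the strip against the fixed plate's edge, 8 mm out into the gap, 8.5 mm high; a blue and straw heat spot, 25 mm wide, marks each on the fixed plate's top. Origin on the bench under that edge, midway between them; axes as the jig. They lie 25 to 45 mm either side along y, up to 20 mm off the joint's middle. Beside them the gap is never wide enough for the spacer.
- spacer: Brass spacer block 12 x 30 x 40 mm (its x, y, z), about 0.12 kg, standing loose on its 12 x 30 mm end on the bench, left or right of the jig. Origin at the centre of its underside, z up. Its 12 mm goes across the gap, its 30 mm along the joint; seated, its underside is 18 mm above the bench and its top 58 mm.
- tin: Bystander: closed blue tin, 58 mm diameter, 50 mm high, standing on the bench on the other side of the jig. Origin at the centre of its underside.
- angle_iron: Bystander: piece of rusty angle iron 45 x 45 mm, 80 mm high, standing on end on the bench. Origin at the centre of its underside.
- pliers: Bystander: pliers with red handles, about 180 mm long and 15 mm high, lying on the bench. Origin near the middle, on the bench.

How it is judged:
On the way, in this order (a step that is already met when the one before it is completed fails the run):
1. the knob is drawn out into its detent (slide beyond 9.5 mm) (value of joint slide above 0.0095 m), for 0.2 s.
2. the spacer stands upright in the open gap, down on the backing strip, let go (value of joint slide above 0.008 m and z of spacer in the frame of fixed_plate between -0.003 and 0.003 m and x of spacer in the frame of fixed_plate between -0.0155 and -0.004 m and y of spacer in the frame of fixed_plate between -0.075 and 0.075 m and angle between spacer's own z axis and vertical below 0.35 rad and contact force between the fingers and spacer below 0.3 N), for 0.2 s.
At the end, for the whole second after the job is handed in: The robot is still pushing the knob: slide within 1 mm of the 12 mm gap (2 to 4 mm from fully in), the spacer upright (4 degrees) on the backing strip (3 mm), square to the joint (4 degrees), between the plates' ends, pinched by both plates with more than 2.5 N and not touched by the fingers (value of joint slide between 0.002 and 0.004 m and z of spacer in the frame of fixed_plate between -0.003 and 0.003 m and y of spacer in the frame of fixed_plate between -0.065 and 0.065 m and angle between spacer's own z axis and vertical below 0.07 rad and angle between the x axis of spacer and the x axis of fixed_plate, either way round below 0.07 rad and contact force between each of moving_plate, fixed_plate and spacer above 2.5 N and contact force between any of the fingers, the arm and knob above 2 N and contact force between the fingers and spacer below 0.3 N and linear speed of spacer below 0.02 m/s); the arm keeps its last pose, push and grip.
It fails at once if the tin, the pliers or the angle iron is moved by more than 30 mm (distance of any of tin, pliers, angle_iron from where it was at the start of the episode above 0.03 m).
It also fails if it takes over 58 s, if anything falls off the work surface, if the arm or the gripper's body presses on something with over 40 N, if the wrist force passes 120 N, or if a joint passes its speed limit or range.

### The arm

A 7-joint arm with a two-finger parallel gripper is mounted at the origin on the work surface. World frame = base frame: x ahead of the robot, y to its left, z up, the work surface at z = 0. Lengths are in m, angles in rad, forces in N, time in s.
With the tool pointing down it reaches from about 0.4 to 0.875 m from the base axis. Payload 19.3 kg.
Tool frame: the origin (TCP) lies at the very end of the fingers, on their centre line; the grasp point (between the pads) lies 19 mm behind it; z points along the fingers, y is the direction in which the jaws open and shut (so a half turn about z gives the same grasp; the last joint's range is limited). The gripper opens to 85 mm and grips with 20 to 120 N. Pads are 22 mm wide; open, the fingers measure 114 mm over their backs; the gripper's body (76 mm by 85 mm) begins 54 mm behind the grasp point. The pads swing forward as they close: fully open they stand 13 mm farther back than shut.
Start: joints at [1.245, 0.521, -0.036, 1.599, 0.021, 1.021, -0.113], TCP at [0.158, -0.605, 0.205] pointing down, gripper open.
Joint ranges: [-2.91, 2.91], [-0.3, 2.13], [-1.5, 1.42], [0.17, 2.43], [-1.26, 4.41], [0.16, 1.93], [-2.52, 2.52]. Speed limits (rad/s): [1.89, 1.89, 2.39, 2.39, 3.01, 3.01, 3.01].

### API

Orientations are given as [roll, pitch, yaw] about the fixed x, y, z axes, in that order (R = Rz(yaw) Ry(pitch) Rx(roll)).
In Python, from workcell import telemetry, imaging, ticket gives the robot as it stands.
- The arm moves only by the tool carry_out, never from a script. Its argument "series" is a list of rows, each a list of 7 numbers: the shift along the tool's x, y, z in m, then the turn, a rotation vector about the tool's x, y, z in rad, then the closure in counts, from 0 (fully open) to 255 (shut). In form: [[tx, ty, tz, ax, ay, az, jaw], ...]. A call has 1 to 10 rows; each row is the pose to reach, as a shift and turn from the pose commanded when the call began, along the tool's axes at that moment; what a row does not reach only later rows make up. A row lasts 1/8 s, in which the tool goes at most 62.5 mm and 10.7 degrees, less where a joint would pass 70% of its speed; a pose out of reach is approached as far as the arm can. A call with a gripper value outside its range is refused whole. The fingers move at their own pace and stop on an object; "force" is the grip in N (left out, the last holds). Time passes only in rows, so rows that repeat a pose let the fingers close. It gives the time, the measured TCP pose, the force and the opening at its end, in the units of the state.
- telemetry.observe(): the state, without advancing time (a new reading comes with each control period).
- imaging.grab_frame(name): name is "scene" or "top" or "wrist"; returns (picture, depth): 480x640x3 uint8, blue, green, red; 480x640 float32, m along the optical axis (not along the pixel's ray), 0 where there is no reading.
- imaging.camera_info(name): a dict with "mtx" (3x3 intrinsics, pixels), "dist_coeffs" ([k1, k2, p1, p2, k3] as OpenCV has them; the pictures are not rectified), "extrinsics" (4x4, takes a point from camera to world coordinates); the wrist camera has in their place "hand_eye" (4x4, takes a point from camera to tool coordinates, whose origin is the TCP and whose axes are the flange's). Camera axes: x right, y down, z forward; pixel columns grow to the right and rows downward; lengths in m; the calibration is good to about 2 mm. A picture is of the moment at which its call begins: read the wrist's pose just before it. camera_info takes no time and is no camera call.
- ticket.job_done(): hands the job in, once; it reports no verdict.
The state is a dict: "clock": time; "qpos": joint angles; "qd": joint speeds; "joint_efforts": joint torques, N m; "position": TCP position; "tool_rot": TCP orientation; "force": force on the tool from outside, world axes, zero at the start; "moment": the same for the moment, N m; "grip_width": finger opening in m.
Only numpy, scipy, OpenCV 4.12 (cv2) and the standard library are available. Lean on these libraries where they do the work, as an engineer would, in place of code of your own. Each camera call takes 0.05 s, during which the arm holds its last target.

## Working session

There is one attempt and no reset: what is moved stays moved. The work goes in short steps, Python scripts to look and compute and a tool call to move; the robot and the scene stay as the last step left them, time stands still between calls to the robot, and variables do not carry over. Pictures are saved under pics/ and viewed, and the job is handed in when it is done.

Besides the shell and the picture viewer there is one more tool, called as name(argument=value, ...) on one line, values as JSON. carry_out: Moves the arm, as the interface text tells. Its arguments: {"type":"object","properties":{"series":{"type":"array"},"force":{"type":"number"}},"required":["series"]}

```bash
ls; mkdir -p pics
python3 - <<'E'
from workcell import telemetry, imaging
import cv2
print(telemetry.observe())
for n in ["scene","top","wrist"]:
    p,d=imaging.grab_frame(n); cv2.imwrite(f"pics/{n}0.png",p)
    import numpy as np; np.save(f"{n}0.npy",d)
    print(imaging.camera_info(n))
E
```

```text
pics
{'clock': 0.0, 'qpos': array([ 1.2447846 ,  0.52202814, -0.03634902,  1.59998713,  0.02120285,
        1.02113153, -0.1128054 ]), 'qd': array([ 1.05903094e-03,  2.98207195e-05, -2.77221680e-04,  4.78760827e-04,
       -3.44256323e-04, -2.58433191e-03,  5.27490870e-04]), 'joint_efforts': array([-7.79072197e-04, -9.27136016e+01,  1.97946019e+00, -3.69934165e+01,
        1.77843153e-02,  8.23680457e-03, -7.73483634e-06]), 'position': array([ 0.15802347, -0.6043091 ,  0.20492419]), 'tool_rot': array([-3.14042609e+00,  7.61004545e-05,  2.55816263e-01]), 'force': array([-0.08063253, -0.09904101,  0.29198412]), 'moment': array([-0.02338735,  0.01940589,  0.01621915]), 'grip_width': 0.08522251132249888}
{'mtx': array([[521.95266418,   0.        , 323.35078096],
       [  0.        , 521.95266418, 244.16840099],
       [  0.        ,   0.        ,   1.        ]]), 'dist_coeffs': array([0.02166544, 0.        , 0.        , 0.        , 0.        ]), 'extrinsics': array([[-0.40490665,  0.63790027, -0.65508308,  1.16289614],
       [ 0.91435554,  0.28415219, -0.288464  ,  0.2595121 ],
       
[... 529 characters left out ...]
547, -0.99838169,  1.19352502],
       [ 0.        ,  0.        ,  0.        ,  1.        ]])}
{'mtx': array([[426.54194747,   0.        , 312.49844597],
       [  0.        , 426.54194747, 238.84519722],
       [  0.        ,   0.        ,   1.        ]]), 'dist_coeffs': array([-0.09261374,  0.        ,  0.        ,  0.        ,  0.        ]), 'hand_eye': array([[ 1.59005777e-03, -9.57880173e-01, -2.87163796e-01,
         7.28498084e-02],
       [ 9.99998601e-01,  1.67243915e-03, -4.15816858e-05,
         4.36329098e-04],
       [ 5.20094245e-04, -2.87163328e-01,  9.57881492e-01,
        -1.68616049e-01],
       [ 0.00000000e+00,  0.00000000e+00,  0.00000000e+00,
         1.00000000e+00]])}
```

View pics/scene0.png

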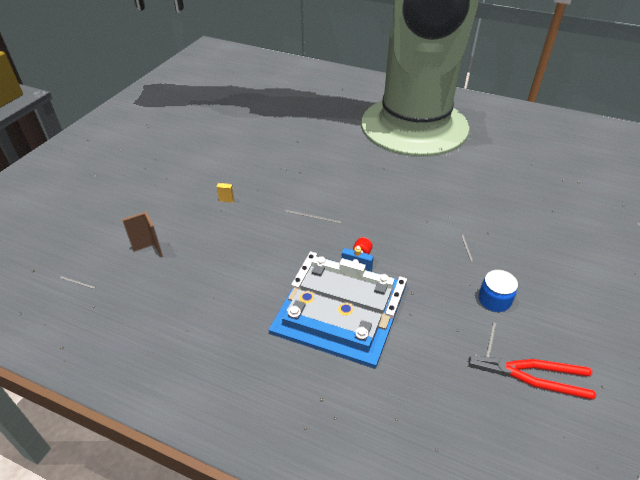

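View pics/top0.png

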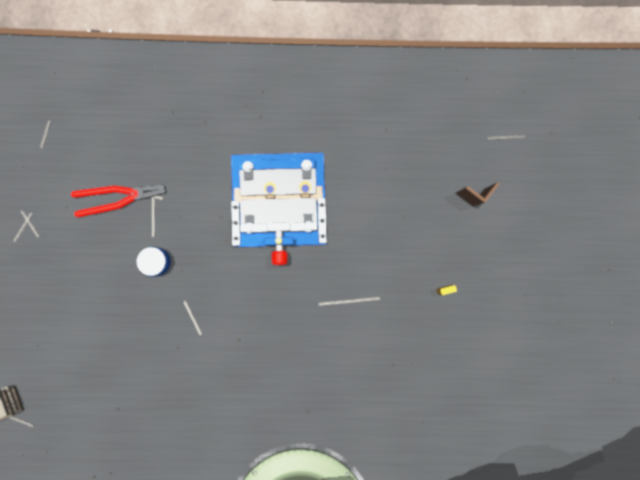

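```bash
cat > h.py <<'E'
import numpy as np, cv2
from scipy.spatial.transform import Rotation as R
from workcell import telemetry, imaging
def ray(cam,uv,T=None):
    i=imaging.camera_info(cam)
    E=i["extrinsics"] if T is None else T
    n=cv2.undistortPoints(np.array(uv,float).reshape(-1,1,2),i["mtx"],i["dist_coeffs"]).reshape(-1,2)
    d=np.c_[n,np.ones(len(n))]@E[:3,:3].T
    return E[:3,3],d
def atz(cam,uv,z,T=None):
    o,d=ray(cam,uv,T); z=np.broadcast_to(z,len(d)); return o+d*((z-o[2])/d[:,2])[:,None]
def bydepth(cam,uv,D,T=None):
    o,d=ray(cam,uv,T); return np.array([o+dd*D[int(round(v)),int(round(u))] for dd,(u,v) in zip(d,uv)])
def tool(s):
    M=np.eye(4);M[:3,:3]=R.from_euler('xyz',s["tool_rot"]).as_matrix();M[:3,3]=s["position"];return M
def wristT(s):
    return tool(s)@imaging.camera_info("wrist")["hand_eye"]
def tri(obs):
    A=np.zeros((3,3));b=np.zeros(3)
    for o,d in obs:
        d=d.ravel()/np.linalg.norm(d);P=np.eye(3)-np.outer(d,d);A+=P;b+=P@o
    x=np.linalg.solve(A,b)
    r=[np.linalg.norm((np.eye(3)-np.outer(d.ravel(),d.ravel())/(d@d.T))@(x-o)) for o,d in obs]
    return x,r
E
python3 - <<'E'
from h import *
D=np.load("top0.npy")
np.set_printoptions(precision=4,suppress=True)
print(bydepth("top",[(10,400),(150,262),(280,258),(448,290),(475,192),(305,188),(269,188),(245,165),(307,164)],D))
D=np.load("scene0.npy")
print(bydepth("scene",[(225,186),(363,246),(498,282),(307,297),(346,309),(140,215)],D))
T=cv2.imread("pics/top0.png")
cv2.imwrite("pics/topz.png",cv2.resize(T[140:280,210:350],None,fx=4.2,fy=4.2,interpolation=cv2.INTER_CUBIC))
cv2.imwrite("pics/topz2.png",cv2.resize(T[270:310,420:480],None,fx=10,fy=10,interpolation=cv2.INTER_CUBIC))
T=cv2.imread("pics/scene0.png")
cv2.imwrite("pics/scz.png",cv2.resize(T[225:365,260:420],None,fx=4.2,fy=4.2,interpolation=cv2.INTER_CUBIC))
E
```

```text
[[ 0.2286  0.5587  0.0221]
 [ 0.4957  0.2983  0.0534]
 [ 0.508   0.0496  0.0571]
 [ 0.4527 -0.278   0.0397]
 [ 0.4821  0.0076  1.1935]
 [ 0.6488  0.0041  0.0268]
 [ 0.6471  0.0756  0.0278]
 [ 0.6886  0.1223  0.0466]
 [ 0.6941  0.0012  0.0423]]
[[ 0.4534 -0.2779  0.04  ]
 [ 0.5185  0.054   0.0554]
 [ 0.5011  0.2926  0.0494]
 [ 0.6486  0.0029  0.0298]
 [ 0.6441  0.0728  0.0277]
 [ 0.6327 -0.344   0.079 ]]
```

View pics/wrist0.png

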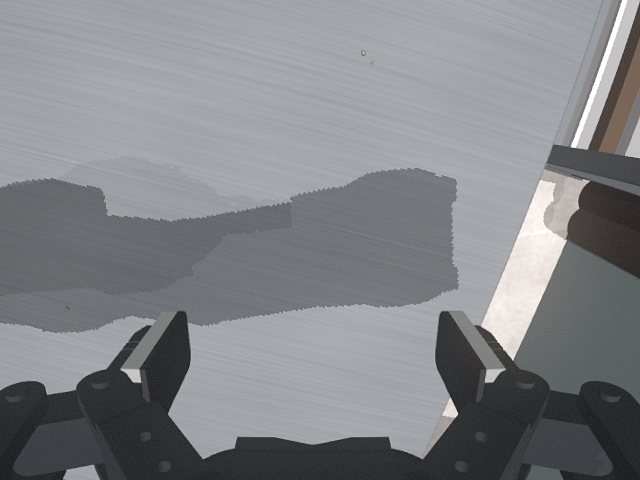

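View pics/topz.png

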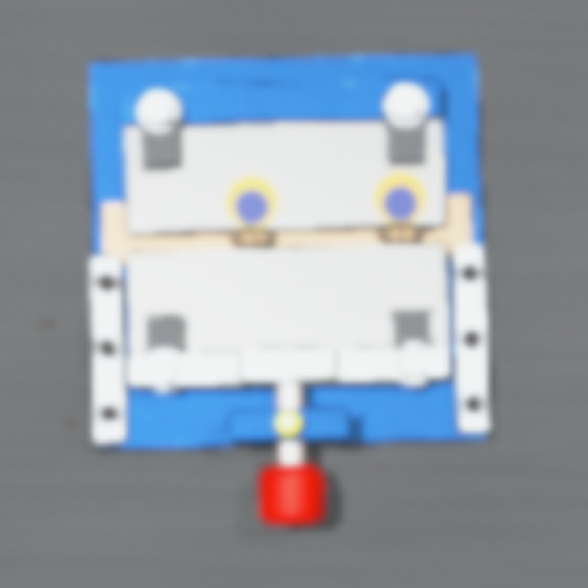

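View pics/scz.png

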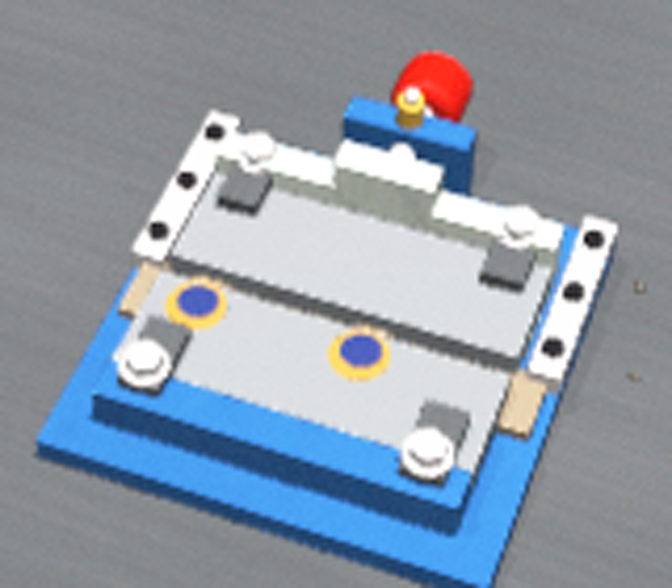

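View pics/topz2.png

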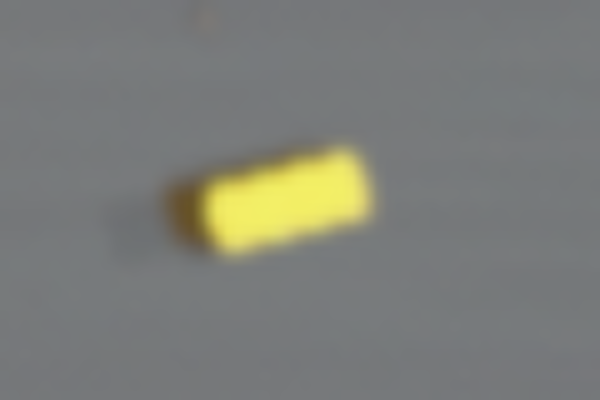

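Run:
```python
from h import *
np.set_printoptions(precision=4,suppress=True)
z=lambda u,v:(210+(u+.5)/4.2-.5,140+(v+.5)/4.2-.5)
# fixed plate near edge TL,TR (joint edge), far corners ; moving plate joint edge
P=atz("top",[z(130,232),z(445,221),z(125,128),z(442,119),z(128,258),z(447,243),z(253,238),z(401,232)],.030)
print(P)
for a,b in [(0,1),(2,3),(4,5)]: print(np.arctan2(*( (P[a]-P[b])[[0,1]]*[-1,1])), np.linalg.norm(P[a]-P[b]),(P[a]+P[b])/2)
B=atz("top",[z(88,65),z(477,53),z(92,447),z(487,437)],.012);print(B,B.mean(0))
K=atz("top",[z(258,496),z(324,494),z(292,464),z(291,525),z(287,423)],[.042,.042,.05,.05,.072]);print(K)
s=lambda u,v:(420+(u+.5)/10-.5,270+(v+.5)/10-.5)
C=atz("top",[s(203,184),s(352,147),s(375,218),s(228,256)],.04);print(C,C.mean(0))
```

```text
[[ 0.6319  0.1313  0.03  ]
 [ 0.6403 -0.017   0.03  ]
 [ 0.6812  0.1348  0.03  ]
 [ 0.6888 -0.0146  0.03  ]
 [ 0.6196  0.1319  0.03  ]
 [ 0.6299 -0.0181  0.03  ]
 [ 0.6304  0.0734  0.03  ]
 [ 0.6347  0.0037  0.03  ]]
0.05653653722975667 0.14850745017194109 [0.6361 0.0572 0.03  ]
0.050787849840854805 0.14968061796817986 [0.685  0.0601 0.03  ]
0.06849796877900967 0.15039755884018782 [0.6248 0.0569 0.03  ]
[[ 0.7142  0.1552  0.012 ]
 [ 0.7243 -0.0312  0.012 ]
 [ 0.531   0.1486  0.012 ]
 [ 0.5395 -0.0394  0.012 ]] [0.6273 0.0583 0.012 ]
[[0.5085 0.0676 0.042 ]
 [0.5101 0.0371 0.042 ]
 [0.5234 0.0519 0.05  ]
 [0.4953 0.0517 0.05  ]
 [0.5411 0.0537 0.072 ]]
[[ 0.4564 -0.2621  0.04  ]
 [ 0.4642 -0.291   0.04  ]
 [ 0.4505 -0.2954  0.04  ]
 [ 0.4425 -0.267   0.04  ]] [ 0.4534 -0.2789  0.04  ]
```

```bash
cat >> h.py <<'E'
def plan(pos,yaw,s=None):
    s=s or telemetry.observe(); M=tool(s)
    G=R.from_euler('xyz',[np.pi,0,yaw]).as_matrix()
    t=M[:3,:3].T@(np.array(pos)-M[:3,3]); r=R.from_matrix(M[:3,:3].T@G).as_rotvec()
    print("t=%s  n>=%d rows; turn=%s (%.1f deg)"%(t.round(4),np.ceil(np.linalg.norm(t)/.0625),r.round(4),np.degrees(np.linalg.norm(r))))
def look(name,z=None):
    s=telemetry.observe(); p,d=imaging.grab_frame("wrist")
    cv2.imwrite(f"pics/{name}.png",p); np.save(f"{name}.npy",d); np.save(f"{name}_T.npy",wristT(s)); return p,d,wristT(s)
E
python3 - <<'E'
from h import *
plan([0.50,0.05,0.25],0.05)
E
```

```text
t=[ 0.4964 -0.5467 -0.0445]  n>=12 rows; turn=[-8.000e-04  1.000e-04  2.058e-01] (11.8 deg)
```

carry_out(series=[[0.045,-0.05,-0.02,0,0,0.05,0],[0.09,-0.1,-0.045,0,0,0.1,0],[0.135,-0.15,-0.045,0,0,0.15,0],[0.18,-0.2,-0.045,0,0,0.206,0],[0.22,-0.245,-0.045,0,0,0.206,0],[0.26,-0.285,-0.045,0,0,0.206,0],[0.3,-0.33,-0.045,0,0,0.206,0],[0.34,-0.375,-0.045,0,0,0.206,0],[0.38,-0.42,-0.045,0,0,0.206,0],[0.42,-0.465,-0.045,0,0,0.206,0]])

```text
clock: 1.4
position: [0.4437, -0.054, 0.2507]
tool_rot: [3.141, -0.0, 0.049]
force: [1.5, -1.1, -0.4]
grip_width: 0.0852
```

Run:
```python
from h import *
s=telemetry.observe();print(s["position"],s["tool_rot"],s["qpos"])
plan([0.50,0.05,0.25],0.05)
```

```text
[ 0.44368151 -0.05397294  0.25067737] [ 3.14136371e+00 -4.70137046e-04  4.94648003e-02] [ 0.31154232  0.19813402 -0.37338644  1.9735949   0.08658472  0.98445701
 -1.62447172]
t=[ 0.0614 -0.1011  0.0007]  n>=2 rows; turn=[ 0.0002 -0.0005 -0.0005] (0.0 deg)
```

carry_out(series=[[0.03,-0.05,0,0,0,0,0],[0.06,-0.1,0,0,0,0,0],[0.06,-0.1,0,0,0,0,0]])

```text
clock: 1.78
position: [0.4989, 0.0512, 0.2501]
tool_rot: [-3.14, 0.0, 0.055]
force: [-0.2, -1.9, -0.6]
grip_width: 0.0857
```

Run:
```python
from h import *
p,d,T=look("w1"); s=telemetry.observe();print(s["position"],s["tool_rot"],s["qpos"])
```

```text
[0.49811201 0.04863635 0.24999088] [-3.14104411e+00  9.43430539e-04  5.27931982e-02] [ 0.12769853  0.29711338 -0.42647201  1.84988562  0.14128024  1.02510804
 -1.87393286]
```

View pics/w1.png

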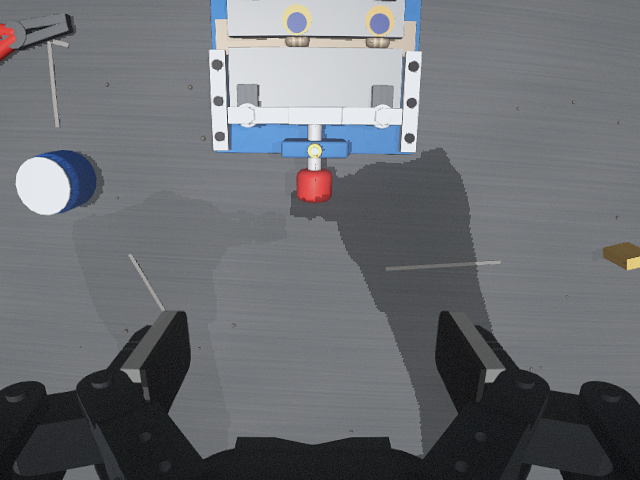

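Run:
```python
import cv2
p=cv2.imread("pics/w1.png")
cv2.imwrite("pics/w1a.png",cv2.resize(p[0:110,205:425],None,fx=3.6,fy=3.6,interpolation=cv2.INTER_CUBIC))
cv2.imwrite("pics/w1b.png",cv2.resize(p[90:230,240:400],None,fx=4,fy=4,interpolation=cv2.INTER_CUBIC))
```

```text
(no output)
```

View pics/w1a.png

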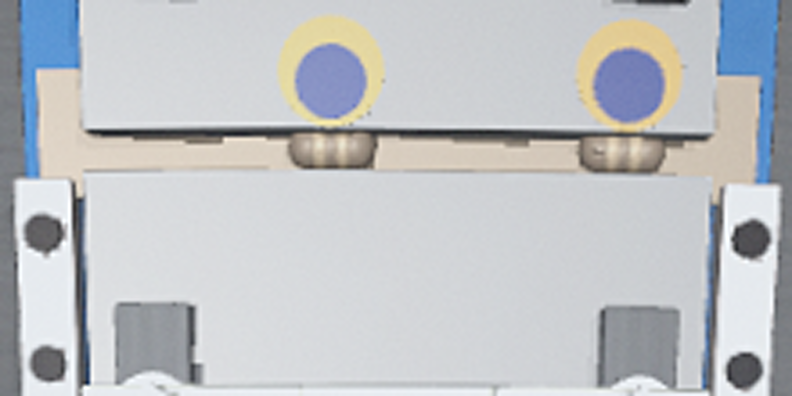

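View pics/w1b.png

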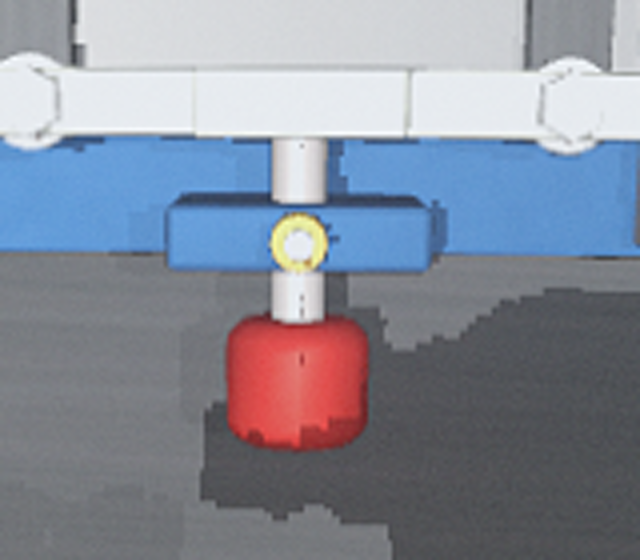

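Run:
```python
from h import *
np.set_printoptions(precision=4,suppress=True)
T=np.load("w1_T.npy")
a=lambda u,v:(205+(u+.5)/3.6-.5,(v+.5)/3.6-.5)
b=lambda u,v:(240+(u+.5)/4-.5,90+(v+.5)/4-.5)
P=atz("wrist",[a(82,129),a(714,133),a(85,171),a(711,177)],.03,T)
print(P)
for i,j in [(0,1),(2,3)]:
    v=P[i]-P[j]; print("yaw",np.arctan2(-v[0],v[1]),np.linalg.norm(v),(P[i]+P[j])/2)
print("spots",atz("wrist",[a(331,80),a(629,82)],.03,T))
print("tacks",atz("wrist",[a(332,151),a(622,155)],.0245,T))
print("knob L,R z.042",atz("wrist",[b(226,385),b(370,385)],.042,T))
print("knob front/back",atz("wrist",[b(299,318),b(299,450)],[.05,.05],T))
print("plunger",atz("wrist",[b(299,243)],.072,T), atz("wrist",[b(299,165)],.042,T))
# two-view heights
z=lambda u,v:(210+(u+.5)/4.2-.5,140+(v+.5)/4.2-.5)
for n,uw,ut in [("spotL",a(331,80),z(251,207)),("spotR",a(629,82),z(400,204)),("plunger",b(299,243),z(287,423)),("edgeL",a(82,129),z(130,232)),("edgeR",a(714,133),z(445,221)),("knobmid",b(299,385),z(291,495))]:
    print(n,tri([ray("wrist",[uw],T),ray("top",[ut])]))
```

```text
[[ 0.6317  0.1314  0.03  ]
 [ 0.6393 -0.018   0.03  ]
 [ 0.6222  0.1305  0.03  ]
 [ 0.6293 -0.0183  0.03  ]]
yaw 0.050976725508130254 0.14959645226404963 [0.6355 0.0567 0.03  ]
yaw 0.04787406759508436 0.14893673041185765 [0.6258 0.0561 0.03  ]
spots [[0.6454 0.073  0.03  ]
 [0.6493 0.0031 0.03  ]]
tacks [[0.6303 0.0722 0.0245]
 [0.6337 0.0027 0.0245]]
knob L,R z.042 [[0.5072 0.0663 0.042 ]
 [0.509  0.0343 0.042 ]]
knob front/back [[0.524  0.051  0.05  ]
 [0.495  0.0493 0.05  ]]
plunger [[0.5419 0.052  0.072 ]] [[0.5559 0.0528 0.042 ]]
spotL (array([0.643 , 0.0731, 0.0435]), [np.float64(0.0007805131516086111), np.float64(0.0007805131516086096)])
spotR (array([0.6466, 0.0046, 0.042 ]), [np.float64(0.00033969319318914075), np.float64(0.0003396931931891741)])
plunger (array([0.5415, 0.0529, 0.071 ]), [np.float64(0.0009143601719810893), np.float64(0.0009143601719812246)])
edgeL (array([0.6318, 0.1313, 0.0303]), [np.float64(0.0001224915739524172), np.float64(0.0001224915739523765)])
edgeR (array([ 0.6391, -0.017 ,  0.0348]), [np.float64(0.0005977958331706554), np.float64(0.0005977958331704758)])
knobmid (array([0.5093, 0.0511, 0.0509]), [np.float64(0.000971689234928656), np.float64(0.0009716892349286305)])
```

Run:
```python
from h import *
plan([0.5085,0.0505,0.020],0.05)
```

```text
t=[ 0.0107 -0.0012  0.23  ]  n>=4 rows; turn=[-0.0005  0.0009  0.0028] (0.2 deg)
```

carry_out(series=[[0.01,-0.001,0.05,0,0,0,0],[0.01,-0.001,0.1,0,0,0,0],[0.01,-0.001,0.15,0,0,0,0],[0.01,-0.001,0.19,0,0,0,0],[0.01,-0.001,0.21,0,0,0,0],[0.01,-0.001,0.23,0,0,0,0],[0.01,-0.001,0.23,0,0,0,0]])

```text
clock: 2.7
position: [0.5069, 0.0473, 0.0197]
tool_rot: [3.141, 0.002, 0.049]
force: [-0.1, -0.8, 0.5]
grip_width: 0.0856
```

Run:
```python
from h import *
p,d,T=look("w2"); s=telemetry.observe();print(s["position"],s["tool_rot"],s["force"])
p,_=imaging.grab_frame("scene"); cv2.imwrite("pics/s2.png",cv2.resize(p[120:360,240:480],None,fx=2.5,fy=2.5))
```

```text
[0.50756732 0.04760083 0.02057743] [3.14107586e+00 9.81459901e-04 4.88146517e-02] [ 0.48604423  0.51803995 -0.33923645]
```

View pics/w2.png

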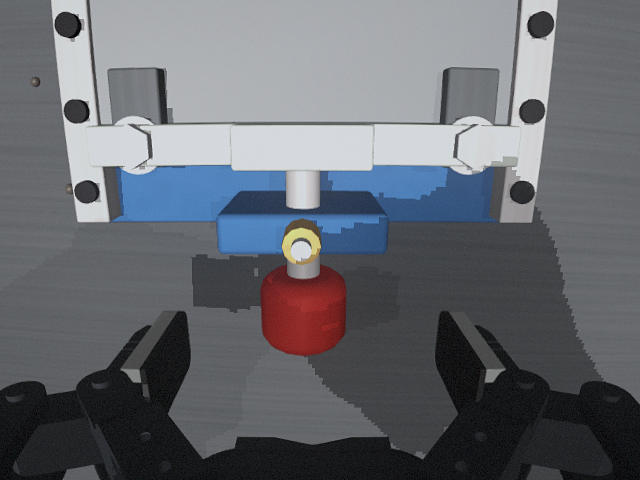

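View pics/s2.png

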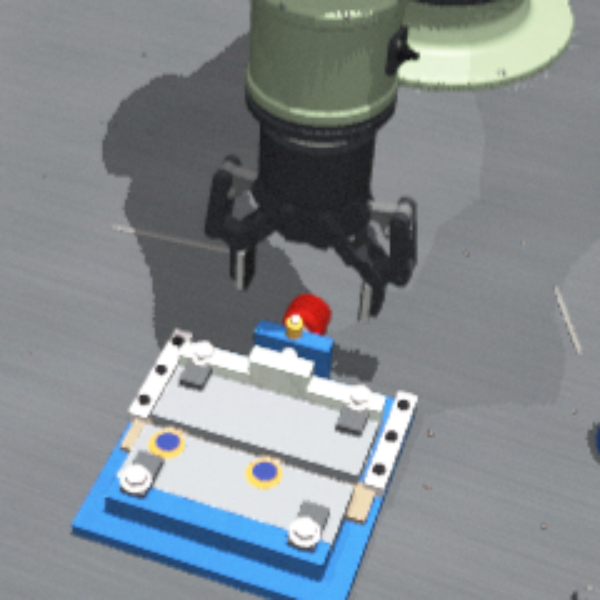

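carry_out(series=[[0.0005,-0.003,0,0,0,0,0],[0.0005,-0.003,0,0,0,0,120],[0.0005,-0.003,0,0,0,0,255],[0.0005,-0.003,0,0,0,0,255],[0.0005,-0.003,0,0,0,0,255],[0.0005,-0.003,0,0,0,0,255],[0.0005,-0.003,0,0,0,0,255]], force=50)

```text
clock: 3.68
position: [0.5085, 0.051, 0.0209]
tool_rot: [3.141, -0.0, 0.049]
force: [-0.8, -3.5, 10.3]
grip_width: 0.0269
```

Run:
```python
from h import *
p,d,T=look("w3"); s=telemetry.observe();print(s["position"],s["tool_rot"],s["force"],s["grip_width"])
```

```text
[0.50853268 0.05095155 0.02091121] [ 3.14078736e+00 -2.99996404e-04  4.93027057e-02] [-1.34506399 -3.1441168  10.25227723] 0.026642293995869253
```

View pics/w3.png

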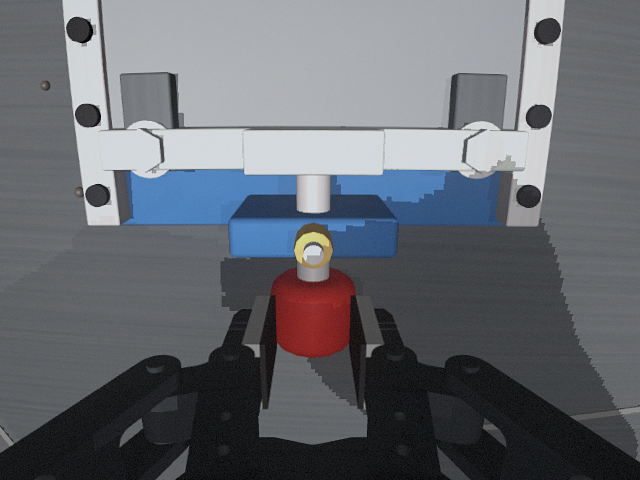

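Run:
```python
from h import *
np.set_printoptions(precision=3,suppress=True)
D=np.load("w3.npy");T=np.load("w3_T.npy")
uv=[(262,305),(258,330),(252,345),(370,305),(375,340),(313,300),(313,340),(285,320),(340,320),(275,330),(268,380),(266,400),(360,395)]
for u,p in zip(uv,bydepth("wrist",uv,D,T)): print(u,p)
p=cv2.imread("pics/w3.png");cv2.imwrite("pics/w3z.png",cv2.resize(p[230:420,220:410],None,fx=4,fy=4))
```

```text
(262, 305) [0.519 0.068 0.06 ]
(258, 330) [0.519 0.067 0.077]
(252, 345) [0.518 0.068 0.084]
(370, 305) [0.52  0.032 0.059]
(375, 340) [0.52  0.033 0.082]
(313, 300) [0.52  0.051 0.057]
(313, 340) [0.506 0.05  0.059]
(285, 320) [0.511 0.06  0.054]
(340, 320) [0.512 0.041 0.054]
(275, 330) [0.506 0.064 0.054]
(268, 380) [0.505 0.063 0.082]
(266, 400) [0.499 0.064 0.083]
(360, 395) [0.503 0.036 0.084]
```

View pics/w3z.png

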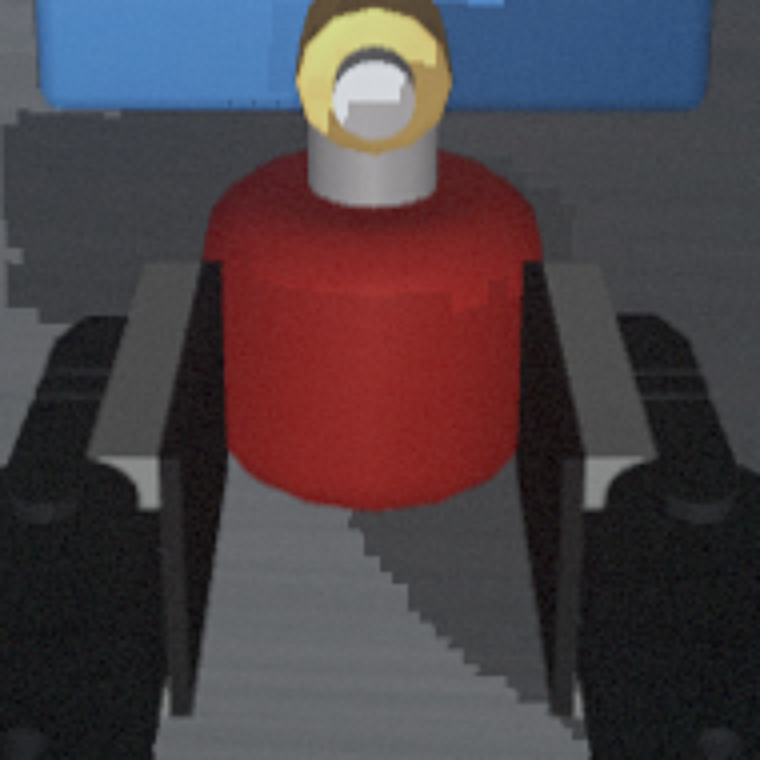

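Run:
```python
from h import *
np.set_printoptions(precision=3,suppress=True)
H=imaging.camera_info("wrist")["hand_eye"]
for n,uv in [("w2",[(170,313),(185,313),(180,330),(185,350),(140,345),(130,370),(150,385),(160,400),(187,360),(313,445)]),("w3",[(262,298),(258,300),(262,320),(250,342),(268,330),(266,360),(264,400),(262,405),(313,450)])]:
    D=np.load(n+".npy")
    for u,p in zip(uv,bydepth("wrist",uv,D,H)): print(n,u,p)
p=cv2.imread("pics/w3.png")
D=np.load("w3.npy")
o,d=ray("wrist",[(u,v) for v in range(480) for u in range(640)],H)
Z=(o+d*D.reshape(-1,1))
m=(abs(Z[:,0])<.015)&(abs(Z[:,1])<.03)&(abs(Z[:,1])>.0155)&(D.ravel()>0)&(Z[:,2]<.02)
print(np.percentile(Z[m],[1,5,50,95,99],axis=0))
```

```text
w2 (170, 313) [ 0.011 -0.045 -0.046]
w2 (185, 313) [ 0.008 -0.042 -0.04 ]
w2 (180, 330) [ 0.006 -0.042 -0.047]
w2 (185, 350) [-0.003 -0.042 -0.046]
w2 (140, 345) [ 0.01  -0.048 -0.064]
w2 (130, 370) [ 0.01  -0.046 -0.076]
w2 (150, 385) [ 0.004 -0.043 -0.074]
w2 (160, 400) [-0.004 -0.042 -0.07 ]
w2 (187, 360) [-0.007 -0.042 -0.045]
w2 (313, 445) [ 0.01   0.001 -0.101]
w3 (262, 298) [ 0.011 -0.017 -0.034]
w3 (258, 300) [ 0.011 -0.018 -0.035]
w3 (262, 320) [ 0.011 -0.015 -0.05 ]
w3 (250, 342) [ 0.011 -0.017 -0.062]
w3 (268, 330) [ 0.01  -0.013 -0.054]
w3 (266, 360) [ 0.004 -0.013 -0.061]
w3 (264, 400) [-0.009 -0.014 -0.063]
w3 (262, 405) [-0.01  -0.014 -0.064]
w3 (313, 450) [ 0.011  0.001 -0.104]
[[-0.007 -0.03  -0.108]
 [ 0.004 -0.028 -0.084]
 [ 0.011  0.016 -0.071]
 [ 0.013  0.027 -0.034]
 [ 0.014  0.03   0.02 ]]
```

carry_out(series=[[0,0,0,0,0,0,100],[0,0,0,0,0,0,100],[0,0,0,0,0,0,100],[0,0,0.01,0,0,0,100],[0,0,0.02,0,0,0,100],[0,0,0.027,0,0,0,100],[0,0,0.027,0,0,0,100]], force=50)

```text
clock: 4.6
position: [0.5079, 0.0516, -0.0072]
tool_rot: [3.142, 0.001, 0.05]
force: [0.1, 0.2, 0.2]
grip_width: 0.0516
```

Run:
```python
from h import *
p,d,T=look("w4"); s=telemetry.observe();print(s["position"],s["tool_rot"],s["force"],s["grip_width"])
```

```text
[ 0.50813063  0.05163852 -0.00682691] [3.14158536e+00 6.61945617e-04 4.99589078e-02] [-0.65469692 -1.00336638  0.16889892] 0.05192639565230283
```

View pics/w4.png

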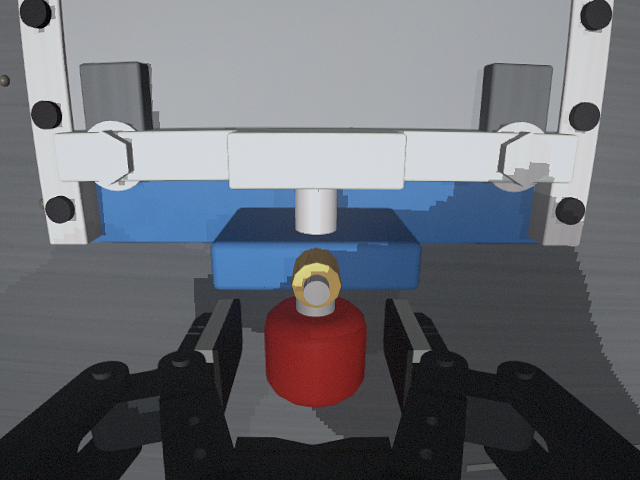

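carry_out(series=[[0,0,0,0,0,0,255],[0,0,0,0,0,0,255],[0,0,0,0,0,0,255],[0,0,0,0,0,0,255],[0,0,0,0,0,0,255]], force=50)

```text
clock: 5.28
position: [0.5086, 0.0509, -0.006]
tool_rot: [3.141, -0.001, 0.049]
force: [-0.4, -3.3, 5.8]
grip_width: 0.03
```

carry_out(series=[[-0.002,0,0,0,0,0,255],[-0.004,0,0,0,0,0,255],[-0.006,0,0,0,0,0,255],[-0.008,0,0,0,0,0,255],[-0.01,0,0,0,0,0,255],[-0.0115,0,0,0,0,0,255],[-0.0115,0,0,0,0,0,255]])

```text
clock: 6.15
position: [0.4983, 0.0504, -0.006]
tool_rot: [3.141, -0.003, 0.049]
force: [7.2, -5.3, 0.3]
grip_width: 0.0301
```

Run:
```python
from h import *
p,d,T=look("w5"); s=telemetry.observe();print(s["position"],s["tool_rot"],s["force"],s["grip_width"])
```

```text
[ 0.49822384  0.05044722 -0.00598841] [ 3.14132699e+00 -2.52994792e-03  4.90069397e-02] [ 7.38247438 -6.49681092  0.47448989] 0.02982761971277066
```

View pics/w5.png

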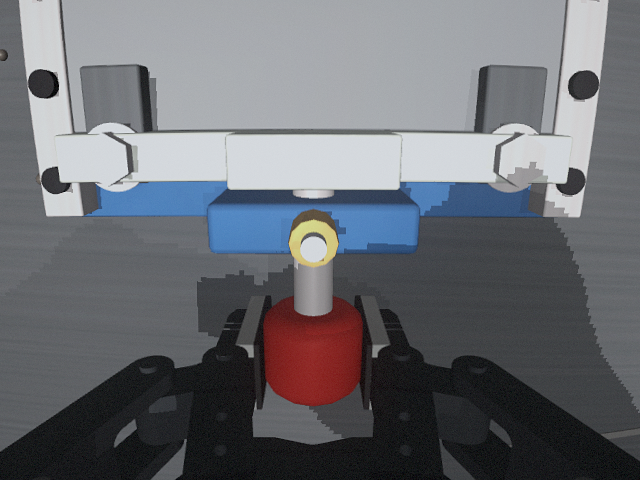

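carry_out(series=[[-0.0105,0,0,0,0,0,90],[-0.0105,0,0,0,0,0,0],[-0.0105,0,0,0,0,0,0],[-0.0105,0,-0.03,0,0,0,0],[-0.0105,0,-0.09,0,0,0,0],[-0.0105,0,-0.15,0,0,0,0],[-0.0105,0,-0.2,0,0,0,0]])

```text
clock: 7.08
position: [0.4865, 0.0506, 0.196]
tool_rot: [-3.141, -0.001, 0.05]
force: [1.1, -1.2, 0.0]
grip_width: 0.0856
```

Run:
```python
from h import *
p,d,T=look("w6"); s=telemetry.observe();print(s["position"],s["tool_rot"],s["force"],s["grip_width"])
plan([0.4534,-0.279,0.20],1.84)
```

```text
[0.48873079 0.05123839 0.20130549] [-3.14086603 -0.00759067  0.04997068] [3.58022965 0.35872605 9.40077022] 0.0854448370733496
t=[-0.0518  0.3281  0.0007]  n>=6 rows; turn=[ 0.0063 -0.0061 -1.79  ] (102.6 deg)
```

View pics/w6.png

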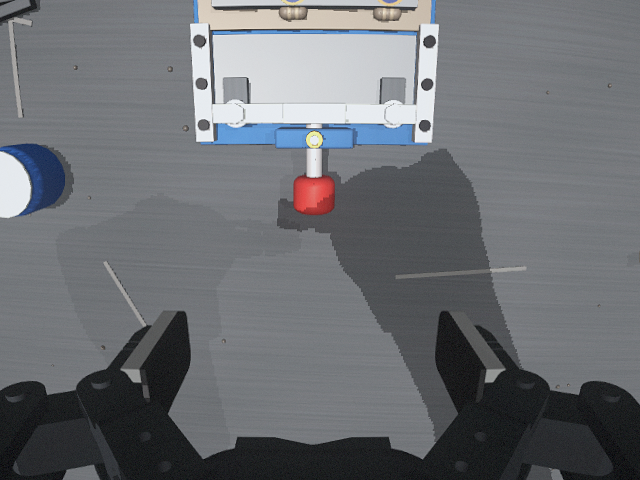

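carry_out(series=[[-0.005,0.033,0,0,0,-0.179,0],[-0.01,0.066,0,0,0,-0.358,0],[-0.015,0.099,0,0,0,-0.537,0],[-0.02,0.132,0,0,0,-0.716,0],[-0.026,0.165,0,0,0,-0.895,0],[-0.031,0.198,0,0,0,-1.074,0],[-0.036,0.231,0,0,0,-1.253,0],[-0.042,0.264,0,0,0,-1.432,0],[-0.047,0.297,0,0,0,-1.611,0],[-0.052,0.328,0,0,0,-1.79,0]])

```text
clock: 8.38
position: [0.4506, -0.2809, 0.1935]
tool_rot: [3.141, -0.0, 1.845]
force: [1.4, 0.3, 0.3]
grip_width: 0.0853
```

Run:
```python
from h import *
imaging.grab_frame("top")
imaging.grab_frame("top")
p,d,T=look("w7"); s=telemetry.observe();print(s["position"],s["tool_rot"],s["force"],s["qpos"])
```

```text
[ 0.4502685  -0.28102102  0.19309426] [-3.14151158e+00 -6.69016461e-04  1.83734356e+00] [-0.5317817   0.0444166  -0.13430157] [ 0.97602209  0.46503078 -0.71203242  1.83485348  0.36107871  0.97551377
  0.37669397]
```

View pics/w7.png

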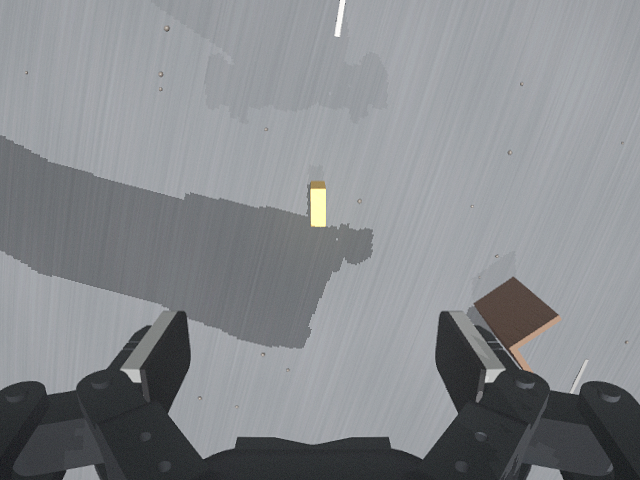

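Run:
```python
from h import *
p=cv2.imread("pics/w7.png");cv2.imwrite("pics/w7z.png",cv2.resize(p[170:240,290:350],None,fx=8,fy=8,interpolation=cv2.INTER_CUBIC))
```

```text
(no output)
```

View pics/w7z.png

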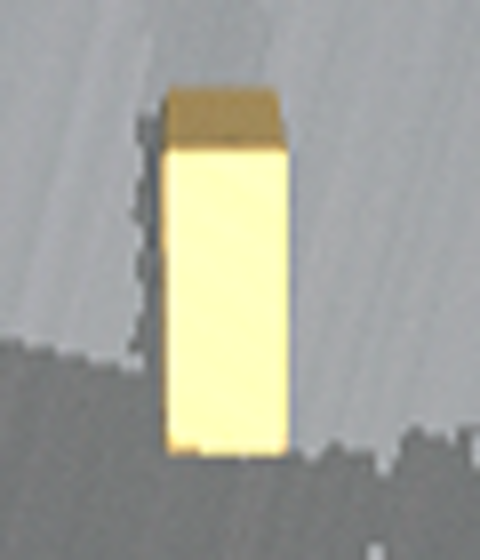

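Run:
```python
from h import *
np.set_printoptions(precision=4,suppress=True)
T=np.load("w7_T.npy")
a=lambda u,v:(290+(u+.5)/8-.5,170+(v+.5)/8-.5)
uv=[a(163,148),a(288,148),a(289,456),a(168,456)]
P=atz("wrist",uv,.04,T);c=P.mean(0);print(P,c)
for i,j in [(0,3),(1,2)]:
    v=P[i]-P[j];print(np.linalg.norm(v),np.arctan2(v[1],v[0])-np.pi/2)
print(np.linalg.norm(P[0]-P[1]),np.linalg.norm(P[2]-P[3]))
s=lambda u,v:(420+(u+.5)/10-.5,270+(v+.5)/10-.5)
print(tri([ray("wrist",[np.mean(uv,0)],T),ray("top",[np.mean([s(203,184),s(352,147),s(375,218),s(228,256)],0)])]))
plan([c[0],c[1],0.0],np.pi/2+.265)
```

```text
[[ 0.4432 -0.2674  0.04  ]
 [ 0.4546 -0.2642  0.04  ]
 [ 0.4631 -0.2933  0.04  ]
 [ 0.4518 -0.2965  0.04  ]] [ 0.4532 -0.2803  0.04  ]
0.030332033739718108 0.2864401263182186
0.03033298849187365 0.2835946061046015
0.011889671323862447 0.01180337881471996
(array([ 0.4534, -0.2811,  0.0333]), [np.float64(0.0005198773852431004), np.float64(0.0005198773852431168)])
t=[-0.0002  0.003   0.1931]  n>=4 rows; turn=[-0.0001 -0.0007  0.0015] (0.1 deg)
```

carry_out(series=[[0,0.003,0.06,0,0,-0.01,0],[0,0.003,0.12,0,0,-0.01,0],[0,0.003,0.16,0,0,-0.01,0],[0,0.003,0.185,0,0,-0.01,0],[0,0.003,0.205,0,0,-0.01,0],[0,0.003,0.205,0,0,-0.01,0],[0,0.003,0.205,0,0,-0.01,120]], force=40)

```text
clock: 9.4
position: [0.4542, -0.2789, -0.0106]
tool_rot: [3.141, 0.001, 1.85]
force: [-0.5, -0.1, 0.3]
grip_width: 0.0696
```

Run:
```python
from h import *
p,d,T=look("w8"); s=telemetry.observe();print(s["position"],s["tool_rot"],s["force"],s["grip_width"])
```

```text
[ 0.4542608  -0.27914792 -0.0104777 ] [3.14057657e+00 1.06624491e-03 1.84941805e+00] [-0.19934789 -0.47075174  0.12777074] 0.06262272896983845
```

View pics/w8.png

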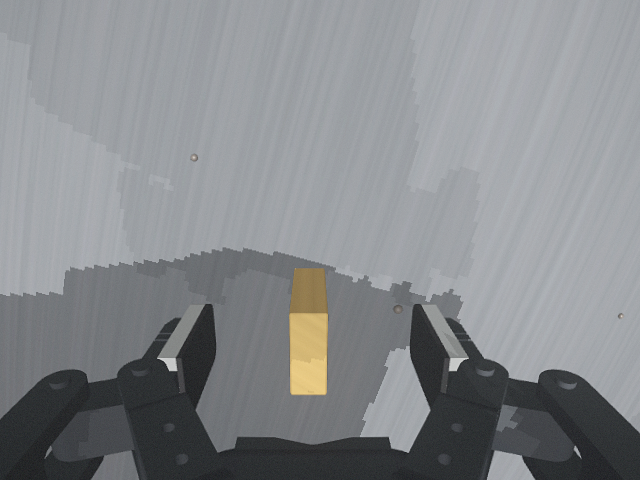

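carry_out(series=[[-0.001,-0.001,0.001,0,0,0,160],[-0.001,-0.001,0.001,0,0,0,200],[-0.001,-0.001,0.001,0,0,0,255],[-0.001,-0.001,0.001,0,0,0,255],[-0.001,-0.001,0.001,0,0,0,255],[-0.001,-0.001,0.001,0,0,0,255]], force=40)

```text
clock: 10.2
position: [0.453, -0.2804, -0.0122]
tool_rot: [-3.142, 0.0, 1.85]
force: [-2.3, -0.1, 5.9]
grip_width: 0.011
```

Run:
```python
from h import *
p,d,T=look("w9"); s=telemetry.observe();print(s["position"],s["tool_rot"],s["force"],s["grip_width"])
```

```text
[ 0.45299422 -0.28039679 -0.01215271] [-3.14158086e+00  4.62897065e-04  1.84951183e+00] [-1.5214659   0.07317494  5.17023688] 0.011451607295297936
```

View pics/w9.png

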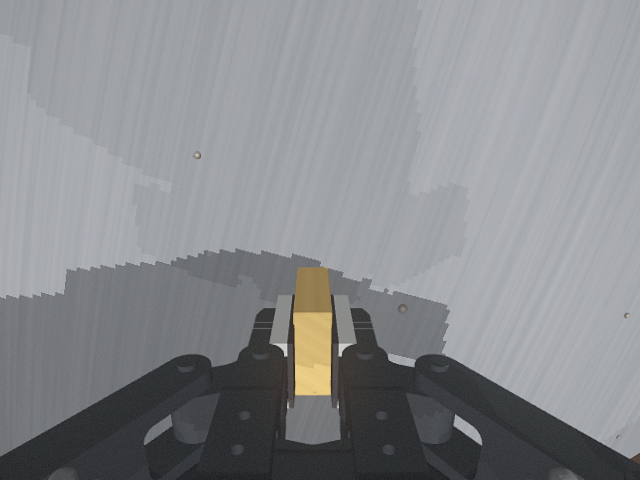

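Run:
```python
from h import *
plan([0.627,0.037,0.11],np.pi/2+.05)
```

```text
t=[ 0.2572  0.2546 -0.1223]  n>=7 rows; turn=[0.     0.0005 0.2287] (13.1 deg)
```

carry_out(series=[[0,0,-0.05,0,0,0,255],[0,0,-0.11,0,0,0,255],[0.03,0.03,-0.122,0,0,0.06,255],[0.07,0.07,-0.122,0,0,0.12,255],[0.11,0.11,-0.122,0,0,0.18,255],[0.15,0.15,-0.122,0,0,0.229,255],[0.19,0.19,-0.122,0,0,0.229,255],[0.225,0.223,-0.122,0,0,0.229,255],[0.257,0.2545,-0.122,0,0,0.229,255],[0.257,0.2545,-0.122,0,0,0.229,255]])

```text
clock: 11.5
position: [0.6274, 0.0413, 0.1094]
tool_rot: [3.141, -0.002, 1.625]
force: [-0.4, -0.4, -1.2]
grip_width: 0.0112
```

Run:
```python
from h import *
for n in ("top","scene"):
    p,_=imaging.grab_frame(n); cv2.imwrite(f"pics/{n}10.png",p)
p,d,T=look("w10"); s=telemetry.observe();print(s["clock"],s["position"],s["tool_rot"],s["force"],s["grip_width"],s["qpos"])
```

```text
11.65 [0.626455   0.03619958 0.10925346] [-3.14088665e+00  5.75043074e-04  1.62029214e+00] [ 0.39075505 -0.38060884 -1.14678832] 0.011635436514115053 [ 0.2307249   0.69585545 -0.5851631   1.65329332  0.45679944  0.93340759
 -0.47506706]
```

View pics/w10.png

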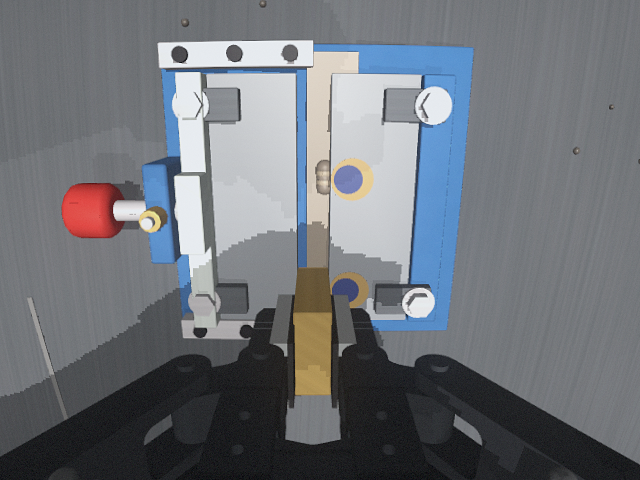

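View pics/scene10.png

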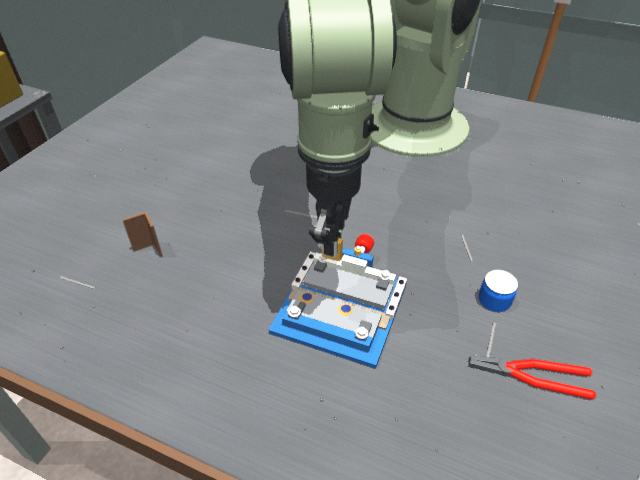

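Run:
```python
import cv2
p=cv2.imread("pics/w10.png")
cv2.imwrite("pics/w10z.png",cv2.resize(p[60:270,270:410],None,fx=4,fy=4,interpolation=cv2.INTER_CUBIC)[:600] if 0 else cv2.resize(p[65:215,270:410],None,fx=4,fy=4,interpolation=cv2.INTER_CUBIC))
cv2.imwrite("pics/w10y.png",cv2.resize(p[215:405,250:410],None,fx=3.1,fy=3.1,interpolation=cv2.INTER_CUBIC))
```

```text
(no output)
```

View pics/w10z.png

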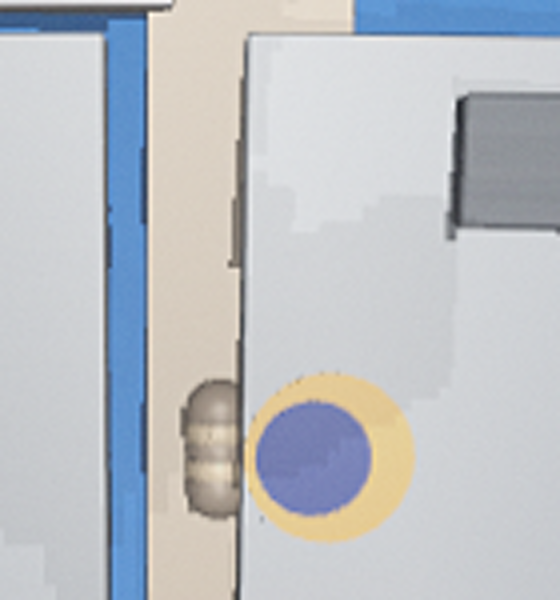

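View pics/w10y.png

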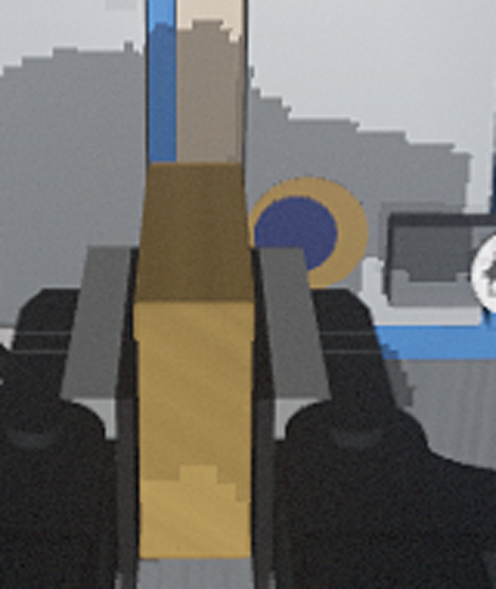

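Run:
```python
from h import *
np.set_printoptions(precision=4,suppress=True)
T=np.load("w10_T.npy");s=telemetry.observe();M=tool(s)
a=lambda u,v:(270+(u+.5)/4-.5,65+(v+.5)/4-.5)
y=lambda u,v:(250+(u+.5)/3.1-.5,215+(v+.5)/3.1-.5)
F=atz("wrist",[a(247,36),a(242,590),y(247,150)],.03,T)
Mv=atz("wrist",[a(105,36),a(107,590),y(147,150)],.03,T)
St=atz("wrist",[a(148,200),a(148,590)],.018,T)
tk=atz("wrist",[a(212,380),a(212,518)],[.022,.022],T)
sp=atz("wrist",[a(315,458),y(294,233)],.03,T)
print("F",F,"\nM",Mv,"\nstrip",St,"\ntack",tk,"\nspots",sp)
v=F[0]-F[2];print("yaw",np.arctan2(-v[0],v[1]));v=Mv[0]-Mv[2];print("yawM",np.arctan2(-v[0],v[1]))
# spacer top corners at z = .040+ .1093+.0122
zt=.04+M[2,3]+.0122
S=atz("wrist",[y(135,302),y(252,302),y(251,557),y(140,557)],zt,T);print("spacer top",zt,S,S.mean(0))
zb=zt-.04
print("spacer bottom front edge",atz("wrist",[y(148,162),y(243,162)],zb,T))
for P in (F,tk,sp,S): print("jig", (P-np.array([.6357,.0568,0]))@np.array([[np.cos(.05),-np.sin(.05),0],[np.sin(.05),np.cos(.05),0],[0,0,1]]))
print(M[:3,3])
```

```text
F [[0.6319 0.1309 0.03  ]
 [0.6361 0.0527 0.03  ]
 [0.6376 0.0205 0.03  ]] 
M [[0.6123 0.1299 0.03  ]
 [0.616  0.0517 0.03  ]
 [0.6177 0.0195 0.03  ]] 
strip [[0.6192 0.1081 0.018 ]
 [0.622  0.0492 0.018 ]] 
tack [[0.63   0.0826 0.022 ]
 [0.6312 0.0618 0.022 ]] 
spots [[0.6454 0.073  0.03  ]
 [0.6483 0.0031 0.03  ]]
yaw 0.052255479090037193
yawM 0.048939032388118225
spacer top 0.161453460431654 [[0.6199 0.0516 0.1615]
 [0.6312 0.0522 0.1615]
 [0.6331 0.0227 0.1615]
 [0.6215 0.022  0.1615]] [0.6264 0.0371 0.1615]
spacer bottom front edge [[0.6198 0.0512 0.1215]
 [0.6317 0.0518 0.1215]]
jig [[-0.0001  0.0742  0.03  ]
 [ 0.0001 -0.0041  0.03  ]
 [ 0.0001 -0.0363  0.03  ]]
jig [[-0.0044  0.0261  0.022 ]
 [-0.0042  0.0052  0.022 ]]
jig [[ 0.0105  0.0157  0.03  ]
 [ 0.0099 -0.0542  0.03  ]]
jig [[-0.0161 -0.0044  0.1615]
 [-0.0047 -0.0044  0.1615]
 [-0.0043 -0.034   0.1615]
 [-0.0159 -0.034   0.1615]]
[0.6265 0.0362 0.1093]
```

carry_out(series=[[0,0.0015,0.03,0,0,0,255],[0,0.0015,0.06,0,0,0,255],[0,0.0015,0.075,0,0,0,255],[0,0.0015,0.085,0,0,0,255],[0,0.0015,0.093,0,0,0,255],[0,0.0015,0.1,0,0,0,255],[0,0.0015,0.1,0,0,0,255]])

```text
clock: 12.52
position: [0.6282, 0.0371, 0.0093]
tool_rot: [-3.141, 0.0, 1.621]
force: [0.0, 0.2, -1.6]
grip_width: 0.0115
```

Run:
```python
from h import *
p,_=imaging.grab_frame("scene"); cv2.imwrite("pics/s11.png",cv2.resize(p[200:370,260:430],None,fx=3.5,fy=3.5))
p,d,T=look("w11"); s=telemetry.observe();print(s["clock"],s["position"],s["tool_rot"],s["force"],s["grip_width"])
```

```text
12.625 [0.62857158 0.0371364  0.0098202 ] [ 3.14117567e+00 -5.20452374e-05  1.62075128e+00] [ 0.94529426  0.10248759 -0.36864387] 0.011501667939853941
```

View pics/w11.png

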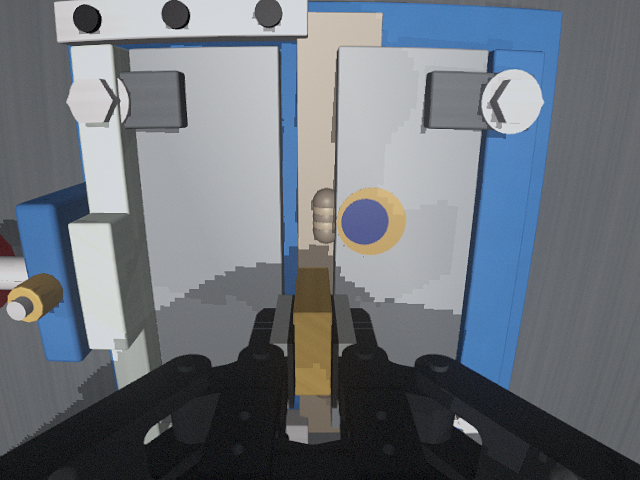

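View pics/s11.png

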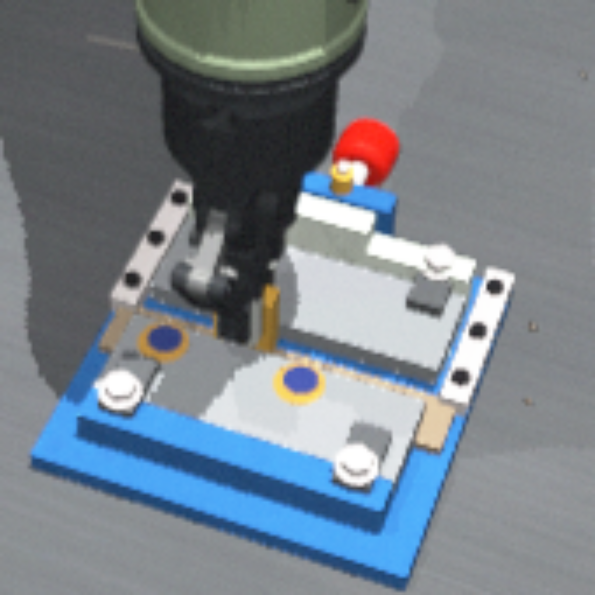

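carry_out(series=[[0,0,0.002,0,0,0,255],[0,0,0.0035,0,0,0,255],[0,0,0.0042,0,0,0,255],[0,0,0.0042,0,0,0,255]])

```text
clock: 13.12
position: [0.6285, 0.037, 0.0059]
tool_rot: [3.141, 0.0, 1.621]
force: [-3.2, -0.6, 8.6]
grip_width: 0.0113
```

carry_out(series=[[0,0,-0.0005,0,0,0,200],[0,0,-0.0005,0,0,0,130],[0,0,-0.0005,0,0,0,130],[0,0,-0.0005,0,0,0,130],[0,0,-0.0005,0,0,0,130]])

```text
clock: 13.75
position: [0.6284, 0.0371, 0.0058]
tool_rot: [-3.142, -0.0, 1.621]
force: [0.2, -0.8, 0.1]
grip_width: 0.0417
```

Run:
```python
from h import *
p,d,T=look("w12"); s=telemetry.observe();print(s["clock"],s["position"],s["tool_rot"],s["force"],s["grip_width"])
```

```text
13.8 [0.62831925 0.0370513  0.00574337] [-3.14148112e+00 -6.25864240e-06  1.62076051e+00] [-0.0479254  -0.66998445  1.00596158] 0.04169302406611618
```

View pics/w12.png

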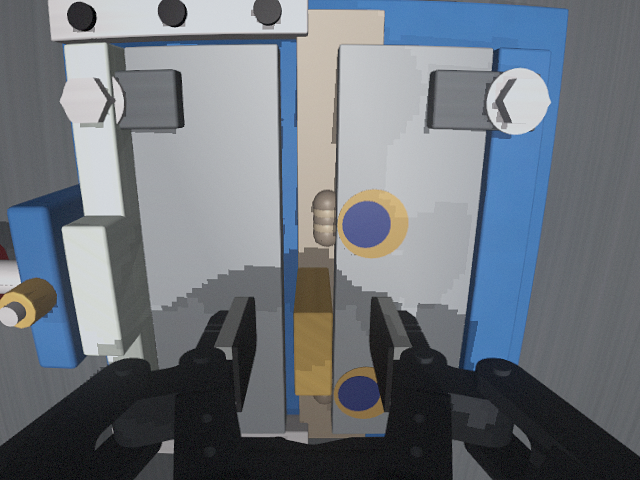

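carry_out(series=[[0,0,-0.03,0,0,0,130],[0,0,-0.08,0,0,0,130],[0,0,-0.14,0,0,0,80],[0,0,-0.19,0,0,0.15,0],[0,0,-0.2,0,0,0.33,0],[0,0,-0.2,0,0,0.5,0]])

```text
clock: 14.55
position: [0.6288, 0.037, 0.2072]
tool_rot: [3.14, -0.001, 1.115]
force: [-0.7, -0.3, -0.7]
grip_width: 0.0855
```

Run:
```python
from h import *
p,d,T=look("w13"); s=telemetry.observe();print(s["clock"],s["position"],s["tool_rot"],s["force"],s["grip_width"])
p,_=imaging.grab_frame("scene"); cv2.imwrite("pics/s13.png",cv2.resize(p[200:370,260:430],None,fx=3.5,fy=3.5))
plan([0.4985,0.0503,0.20],0.05)
```

```text
14.6 [0.62853797 0.03710374 0.20658971] [ 3.14052882e+00 -5.64873115e-04  1.10620741e+00] [ 0.27303201  0.38144676 -0.6308183 ] 0.08531054123492528
t=[-0.045  -0.1226  0.0061]  n>=3 rows; turn=[ 6.0000e-04 -3.0000e-04  1.0684e+00] (61.2 deg)
```

View pics/w13.png

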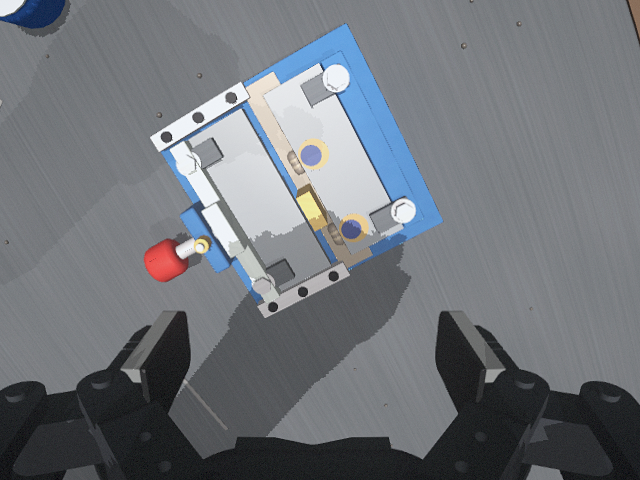

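View pics/s13.png

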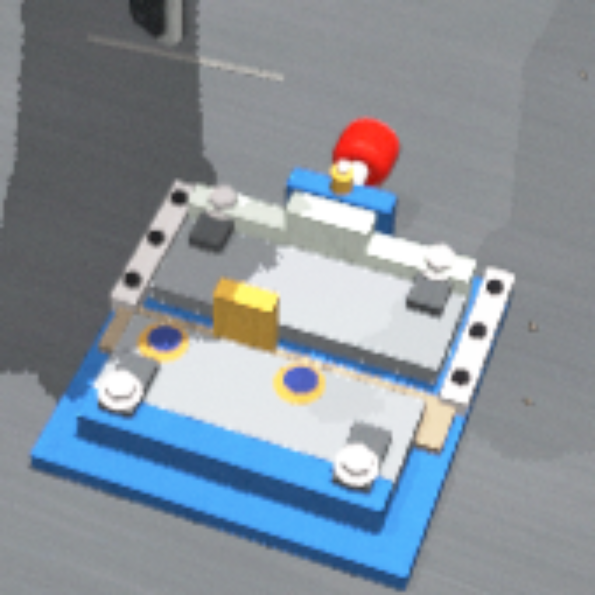

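carry_out(series=[[-0.007,-0.02,0,0,0,0.17,0],[-0.015,-0.04,0,0,0,0.34,0],[-0.023,-0.062,0,0,0,0.51,0],[-0.03,-0.083,0,0,0,0.68,0],[-0.038,-0.104,0,0,0,0.85,0],[-0.045,-0.1226,0,0,0,1.02,0],[-0.045,-0.1226,0,0,0,1.065,0],[-0.045,-0.1226,0,0,0,1.065,0]])

```text
clock: 15.65
position: [0.4983, 0.05, 0.2058]
tool_rot: [3.141, 0.0, 0.06]
force: [0.2, 0.2, -0.5]
grip_width: 0.0854
```

Run:
```python
from h import *
p,d,T=look("w14"); s=telemetry.observe();print(s["clock"],s["position"],s["tool_rot"],s["force"],s["qpos"])
cv2.imwrite("pics/w14z.png",cv2.resize(p[90:230,240:400],None,fx=4,fy=4,interpolation=cv2.INTER_CUBIC))
plan([0.4985,0.0503,-0.007],0.05)
```

```text
15.7 [0.49840132 0.04997834 0.20567724] [3.14156989e+00 2.23213241e-04 6.00351188e-02] [-0.07946658  0.38779503  0.9641663 ] [ 0.03400287  0.33861396 -0.3181041   1.90846089  0.13146194  0.91474092
 -1.85840623]
t=[ 2.000e-04 -3.000e-04  2.127e-01]  n>=4 rows; turn=[0.     0.0002 0.01  ] (0.6 deg)
```

View pics/w14z.png

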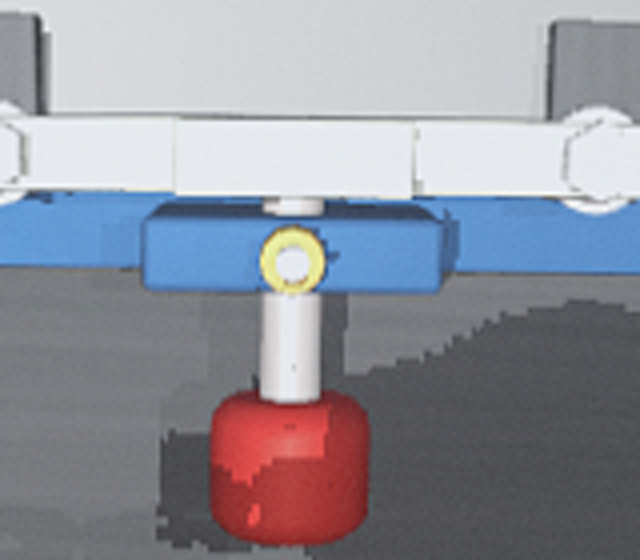

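Run:
```python
from h import *
T=np.load("w14_T.npy");b=lambda u,v:(240+(u+.5)/4-.5,90+(v+.5)/4-.5)
print(atz("wrist",[b(210,470),b(371,470)],.042,T),atz("wrist",[b(290,388),b(290,545)],[.05,.05],T))
```

```text
[[0.49691957 0.06568851 0.042     ]
 [0.49889679 0.03369766 0.042     ]] [[0.5157055  0.05087733 0.05      ]
 [0.48461098 0.04896516 0.05      ]]
```

carry_out(series=[[0,0,0.05,0,0,0.01,0],[0,0,0.1,0,0,0.01,0],[0,0,0.15,0,0,0.01,0],[0,0,0.18,0,0,0.01,0],[0,0,0.2,0,0,0.01,60],[0,0,0.213,0,0,0.01,100],[0,0,0.213,0,0,0.01,100]])

```text
clock: 16.58
position: [0.498, 0.0499, -0.0078]
tool_rot: [-3.142, 0.001, 0.047]
force: [-0.3, -0.0, 0.2]
grip_width: 0.0522
```

Run:
```python
from h import *
p,d,T=look("w15"); s=telemetry.observe();print(s["clock"],s["position"],s["tool_rot"],s["force"],s["grip_width"])
```

```text
16.625 [ 0.49845746  0.04994164 -0.00707753] [-3.14148253e+00  2.01079426e-04  4.67348133e-02] [ 0.42152886 -0.50235501 -0.44970114] 0.05200186792424115
```

View pics/w15.png

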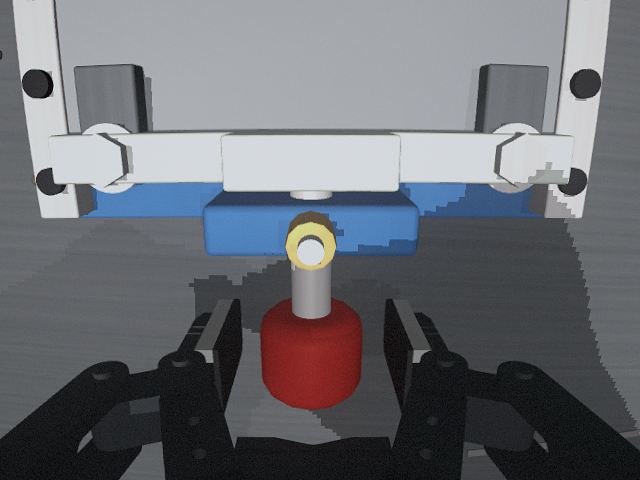

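Knob centred (col 311) between the pads; close with a firmer grip.

carry_out(series=[[0,0,0,0,0,0,255],[0,0,0,0,0,0,255],[0,0,0,0,0,0,255],[0,0,0,0,0,0,255],[0,0,0,0,0,0,255]], force=80)

```text
clock: 17.25
position: [0.4989, 0.0505, -0.0061]
tool_rot: [-3.141, -0.002, 0.046]
force: [-2.7, 3.3, 10.5]
grip_width: 0.0298
```

carry_out(series=[[0.001,0,0,0,0,0,255],[0.002,0,0,0,0,0,255],[0.003,0,0,0,0,0,255],[0.004,0,0,0,0,0,255],[0.005,0,0,0,0,0,255],[0.006,0,0,0,0,0,255],[0.007,0,0,0,0,0,255],[0.008,0,0,0,0,0,255],[0.008,0,0,0,0,0,255]])

```text
clock: 18.38
position: [0.5064, 0.0508, -0.0061]
tool_rot: [-3.141, -0.001, 0.046]
force: [-6.3, 3.5, 12.7]
grip_width: 0.0294
```

Run:
```python
from h import *
p,_=imaging.grab_frame("scene"); cv2.imwrite("pics/s16.png",cv2.resize(p[200:370,260:430],None,fx=3.5,fy=3.5))
p,d,T=look("w16"); s=telemetry.observe();print(s["clock"],s["position"],s["tool_rot"],s["force"],s["grip_width"])
```

```text
18.475 [ 0.50641963  0.05077292 -0.0061176 ] [-3.14112105e+00 -7.55102960e-04  4.64224035e-02] [-6.00354081  2.26881575 13.3866651 ] 0.029930971186068363
```

View pics/s16.png

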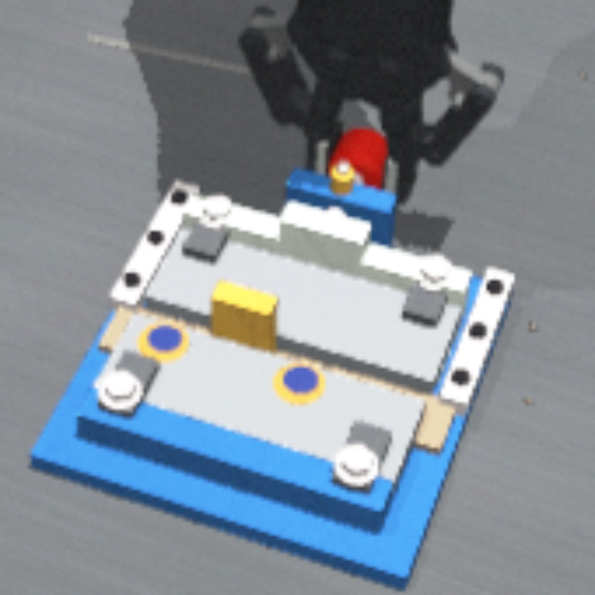

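View pics/w16.png

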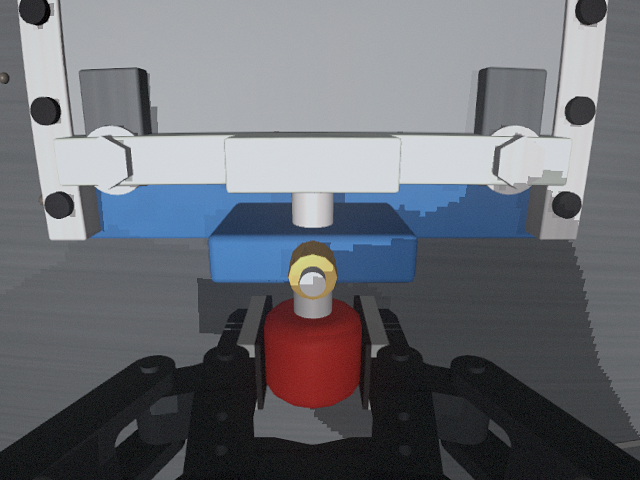

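carry_out(series=[[0.0007,0,0,0,0,0,255],[0.0014,0,0,0,0,0,255],[0.002,0,0,0,0,0,255],[0.002,0,0,0,0,0,255],[0.002,0,0,0,0,0,255]])

```text
clock: 19.1
position: [0.5064, 0.0508, -0.0062]
tool_rot: [3.141, 0.003, 0.047]
force: [-19.6, 4.1, 25.7]
grip_width: 0.0295
```

carry_out(series=[[0,0,0,0,0,0,255],[0,0,0,0,0,0,255],[0,0,0,0,0,0,255],[0,0,0,0,0,0,255],[0,0,0,0,0,0,255],[0,0,0,0,0,0,255],[0,0,0,0,0,0,255],[0,0,0,0,0,0,255]])

```text
clock: 20.1
position: [0.5064, 0.0508, -0.0062]
tool_rot: [3.141, 0.003, 0.047]
force: [-19.6, 3.4, 26.5]
grip_width: 0.0298
```

Run:
```python
from h import *
p,_=imaging.grab_frame("scene"); cv2.imwrite("pics/s17.png",cv2.resize(p[260:340,270:400],None,fx=6,fy=6,interpolation=cv2.INTER_CUBIC))
p,_=imaging.grab_frame("top"); cv2.imwrite("pics/t17.png",cv2.resize(p[140:280,210:350],None,fx=4.2,fy=4.2,interpolation=cv2.INTER_CUBIC)); cv2.imwrite("pics/top17.png",p)
s=telemetry.observe();print(s["clock"],s["position"],s["tool_rot"],s["force"],s["grip_width"])
```

```text
20.2 [ 0.50639594  0.05072763 -0.00617061] [3.14136413e+00 2.72185040e-03 4.67035551e-02] [-19.71872054   3.80644188  26.79930193] 0.02947645230261194
```

View pics/s17.png

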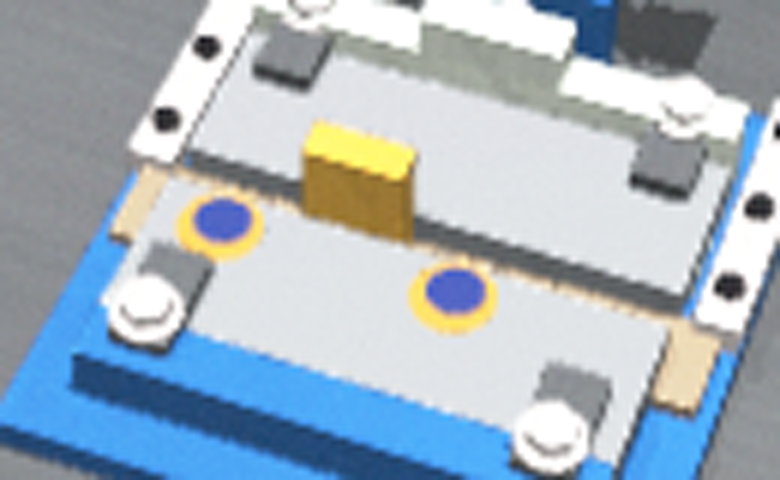

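View pics/t17.png

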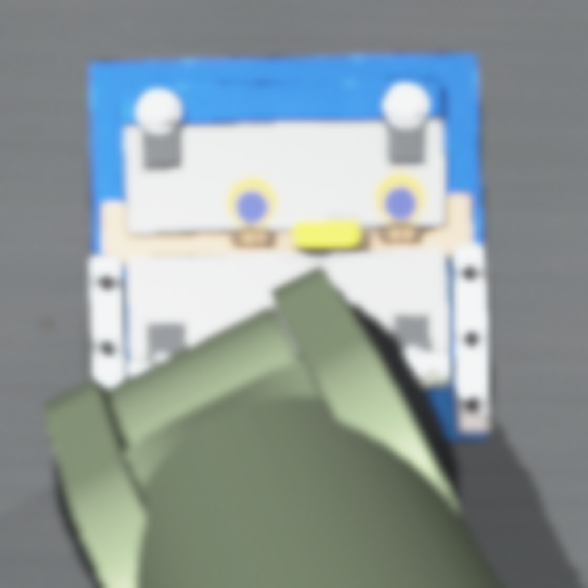

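Run:
```python
from h import *
np.set_printoptions(precision=4,suppress=True)
z=lambda u,v:(210+(u+.5)/4.2-.5,140+(v+.5)/4.2-.5)
s=lambda u,v:(270+(u+.5)/6-.5,260+(v+.5)/6-.5)
x,r=tri([ray("top",[z(327,234)]),ray("scene",[s(360,138)])]);print(x,r)
P=atz("scene",[s(317,122),s(416,150),s(303,152),s(412,181)],.058);print(P)
for i,j in((0,1),(2,3)):
    v=P[j]-P[i];print(np.linalg.norm(v),np.arctan2(-v[0],v[1]))
G=atz("top",[z(130,232),z(445,221),z(129,254),z(447,244)],.03);print(np.linalg.norm(G[0]-G[2]),np.linalg.norm(G[1]-G[3]))
```

```text
[0.6291 0.0369 0.0623] [np.float64(0.0008322425504242714), np.float64(0.0008322425504242804)]
[[0.6253 0.0213 0.058 ]
 [0.6237 0.0507 0.058 ]
 [0.6371 0.0223 0.058 ]
 [0.6346 0.0541 0.058 ]]
0.02949177391063342 0.057038874497494604
0.03193451131657308 0.08003002897637075
0.010418877241668229 0.01095055268019937
```

Run:
```python
from workcell import ticket, telemetry
s=telemetry.observe();print(s["force"],s["position"])
print(ticket.job_done())
```

```text
[-19.71872054   3.80644188  26.79930193] [ 0.50639594  0.05072763 -0.00617061]
the job is handed in; nothing more can be done
None
```

I drew the knob out to its stop and stood the spacer upright on the strip midway between the two tacks. After letting go of it, I pushed the knob home and handed the job in at about 20 s, still gripping and pushing.

**Last checks**
- **Slide:** the knob travelled 7.5 mm in from its stop, which puts it near 3 mm, a 12 mm gap. It then stopped moving while the push rose to about 20 N. A rough pixel reading of the gap from the top camera gave only 10.4 to 11 mm.
- **Spacer:** in the pictures it stands upright, and its long edges read 0.057 and 0.080 rad against the jig's 0.05, so square to within about 2 degrees. Its top measured 62 mm in two views, 4 mm above the 58 mm expected. I put that down to pixel error, because a wrist-force rise to about 9 N showed it touching down when it was set down.
- **Bystanders:** the arm never went near the tin, pliers or angle iron. I did not re-measure them at the end.

**What disagreed with the text or went wrong**
- **Fingertips:** the pads end about 30 mm behind the stated TCP. My first grip on the knob was therefore too high, so I released it and gripped again 27 mm lower. Later heights allow for this.
- **Knob release:** because each move is counted from the last commanded pose, the release command pulled about 10 mm further back against the stop while the fingers opened. Nothing shifted as a result.
- **Final push:** the wrist also reads about 27 N upward. It stayed steady for the last second, and the grip width did not change.

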